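# Index the welding table and set the current dial

### The job

Get the bench ready for the next weld: first turn the four-station indexing table by its orange handle, a quarter turn counter-clockwise seen from above, so that it clicks home with the yellow plate at the white arrow on the base. Then turn the black current dial on the green control box until its white pointer is on the yellow tab of the scale. Let go of both and leave the loose tools and containers on the bench where they are.

Things in the scene. Friction and masses are not known exactly. Their poses are not given: they have to be found in the camera images.
- index_base: Grey round base of the indexing table, bolted to the bench, 236 mm across, 46 mm tall under the plate. Origin on the vertical turning axis at bench height; z up. Its -x axis points to the white arrow on a short arm that reaches 166 mm from the axis and 62 mm above the bench. The base stands either on the left or on the right of the bench, turned up to 0.5 rad either way.
- index_plate (a joint): Angle of the round steel plate (246 mm across, top 58 mm above the bench), rad, growing counter-clockwise from above. A detent holds it at stations -1.571, 0, 1.571 and 3.142. Starts at 0 (blue plate at the arrow); 1.571 puts yellow there. From 0 the detent resists (up to about 6 N at the handle) until 0.785, then pulls the plate into the next station to within 0.05. Stops: -1.9, 3.5.
- handle (a point): Top centre of the orange upright cylindrical handle on the steel plate, 22 mm in diameter, rising 95 mm above the plate to 153 mm above the bench, 90 mm from the turning axis. This point turns with the plate; with the joint at 0 it stands at +45 degrees counter-clockwise from the base's x axis (the yellow plate is at +90 degrees).
- yellow_plate (a point): Top centre of the yellow workpiece (38 x 46 x 6 mm) on the steel plate, 95 mm from the turning axis, 70 mm above the bench. Counter-clockwise from it by quarter turns lie blue, an empty station, and red. Steel fittings on the plate rise to 86 mm above the bench.
- weld_mark (a point): Middle of the white arrow on the base (32 mm long, pointing at the steel plate), 147 mm from the turning axis, 63 mm above the bench.
- control_box: Green remote current control box, fixed to the bench, 160 x 150 x 70 mm with a grey face plate on top at 71.5 mm, black rubber guards at the two ends of its x axis rising to 78 mm. Origin under its centre at bench height, z up; the dial's axis is the vertical through the origin. Stands on the opposite side of the bench to the indexing table, turned up to 0.5 rad either way.
- dial (a joint): Angle of the dial, rad, 0 to 4.712 (stops), growing clockwise seen from above. It turns smoothly (about 0.08 N m of friction) and stays where it is left. At 0 the pointer is at +135 degrees (counter-clockwise) from the box's x axis. Starts between 0.1 and 0.55; the yellow tab lies between 1.2 and 2.9.
- dial_grip (a point): On the dial's axis, 109 mm above the bench, the height at which to hold the dial's bar grip. The dial is a black disc of 68 mm diameter (top 85 mm above the bench) with an upright bar across it, 62 mm long, 16 mm thick, top at 123 mm above the bench. This point's x axis runs along the bar, towards the white pointer.
- dial_pointer (a point): The spot that the dial's pointer points at, 52 mm from the dial's axis (the white nose on the dial ends 45 mm from the axis; there is also a white line on the top of the bar, on the pointer's half), 77 mm above the bench. Turns with the dial.
- yellow_tab (a point): Centre of the top of the yellow tab on the dial's scale, 52 mm from the dial's axis; tab 13 mm radially, 12 mm across, 3 mm thick, top 75 mm above the bench, fixed. A blue tab lies counter-clockwise of it and a red one clockwise of it.
- wrench: Loose steel wrench, 180 mm, lying along x between the table and the box; origin at its underside. Leave alone.
- gear: Loose dark steel gear, 80 mm across, 32 mm tall, near the robot. Leave alone.
- spray_can: Loose red can, 64 mm across, 170 mm tall, standing at the back. Leave alone.
- jar: Loose amber jar, 70 mm across, 100 mm tall, standing at the back. Leave alone.
- mug: Loose white mug, 76 mm across, 90 mm tall, standing at the back. Leave alone.
- hammer: Loose hammer, 250 mm, lying across the back. Leave alone.
- brush: Loose brush, 200 mm, lying at the robot's right. Leave alone.

How it is judged:
On the way, in this order (a step that is already met when the one before it is completed fails the run):
1. the indexing table has clicked home at the next station, yellow plate at the arrow (value of joint index_plate between 1.45 and 1.69 rad and velocity of joint index_plate between -0.1 and 0.1 rad/s), for 0.2 s.
2. the dial's pointer is on the yellow tab (horizontal distance between dial_pointer and yellow_tab below 0.006 m), for 0.2 s.
At the end, for the whole second after the job is handed in: The indexing table rests in the station that puts the yellow plate at the white arrow (joint 1.571 +- 0.12 rad), the dial rests with its pointer within 6 mm of the middle of the yellow tab (half the tab's width, about 0.115 rad) (value of joint index_plate between 1.45 and 1.69 rad and horizontal distance between dial_pointer and yellow_tab below 0.006 m and velocity of joint dial between -0.05 and 0.05 rad/s and velocity of joint index_plate between -0.05 and 0.05 rad/s); the robot touches nothing.
It fails at once if a loose bystander is moved by more than 40 mm or knocked over (distance of any of wrench, gear, spray_can, jar, mug, hammer, brush from where it was at the start of the episode above 0.04 m or angle between any of spray_can, jar, mug's own z axis and vertical above 0.6 rad).
It also fails if it takes over 72 s, if anything falls off the work surface, if the arm or the gripper's body presses on something with over 40 N, if the wrist force passes 120 N, or if a joint passes its speed limit or range.

### The arm

A 6-joint arm with a two-finger parallel gripper is mounted at the origin on the work surface. World frame = base frame: x ahead of the robot, y to its left, z up, the work surface at z = 0. Lengths are in m, angles in rad, forces in N, time in s.
With the tool pointing down it reaches from about 0.4 to 0.925 m from the base axis. Payload 12.5 kg.
Tool frame: the origin (TCP) lies midway between the tips of the shut fingers; the grasp point (between the pads) lies env.grip_point_offset behind it (env.grip_point_offset is the distance from the TCP to the grasp point, in m); y points along the fingers, z is the direction in which the jaws open and shut, and the axes are right-handed (so a half turn about y gives the same grasp; the last joint's range is limited). The gripper opens to 95 mm and grips with 3 to 60 N. Pads are 20 mm wide; open, the fingers measure 119 mm over their backs; the gripper's body (75 mm by 180 mm) begins 59 mm behind the grasp point.
Start: joints at [-1.329, 0.491, 1.559, -0, 1.092, -0.106], TCP at [0.213, -0.588, 0.186] pointing down, gripper open.
Joint ranges: [-3.1, 3.1], [-0.84, 2.19], [0.05, 2.79], [-1.13, 4.28], [0.06, 2.93], [-2.69, 2.69]. Speed limits (rad/s): [2.22, 2.22, 2.79, 3.14, 3.14, 3.14].

### API

Orientations are given as a rotation vector (axis times angle).
In Python, from bench import env, imaging gives the robot as it stands.
- The arm moves only by the tool drive_tool, never from a script. Its arguments are lists of equal length, an entry for each row: "grip": the closure, from -1 (fully open) to 1 (shut), so that 0 is half open; "linear": the shift along the tool's x, y, z in cm, a list of three; "delta_rot": the turn, a rotation vector about the tool's x, y, z in rad, a list of three. In form: {"grip": [grip, ...], "linear": [[dx, dy, dz], ...], "delta_rot": [[ax, ay, az], ...]}. A call has 1 to 8 rows; each row shifts and turns the commanded pose from where the row before left it, along the tool's axes as they then stand; what a row does not reach is not made up. A row lasts 1/12 s, in which the tool goes at most 41.7 mm and 7.16 degrees, less where a joint would pass 70% of its speed; a pose out of reach is approached as far as the arm can. A call is refused whole if a number of a shift passes 4.17 or a number of a turn 0.125, either way. A call with a gripper value outside its range is refused whole. The fingers move at their own pace and stop on an object; the grip force is fixed at half the most. Time passes only in rows, so rows that do not move let the fingers close. It gives the time, the measured TCP pose, the force and the opening at its end, in the units of the state.
- env.state(): the state, without advancing time (a new reading comes with each control period).
- imaging.camera(name): name is "side" or "top"; returns a dict with "img" (384x512x3 uint8, red, green, blue), "fx", "fy", "cx", "cy" (pixels), "D" ([k1, k2, p1, p2, k3] as OpenCV has them; the pictures are not rectified), "cam_to_world" (4x4, takes a point from camera to world coordinates). Camera axes: x right, y down, z forward; pixel columns grow to the right and rows downward; lengths in m; the calibration is good to about 2 mm. A picture is of the moment at which its call begins. There is no depth.
- env.close_job(): hands the job in, once; it reports no verdict.
The state is a dict: "time_s": time; "joint_pos": joint angles; "joint_velocities": joint speeds; "effort": joint torques, N m; "ee_pos": TCP position; "tcp_rot": TCP orientation; "wrist_force": force on the tool from outside, world axes, zero at the start; "wrist_torque": the same for the moment, N m; "gripper_width": opening from 0.0 (shut) to 1.0 (fully open).
Only numpy, scipy, OpenCV 4.12 (cv2) and the standard library are available. Lean on these libraries where they do the work, as an engineer would, in place of code of your own. Each camera call takes 0.05 s, during which the arm holds its last target. There are 200 camera calls.

## Working session

There is one attempt and no reset: what is moved stays moved. The work goes in short steps, Python scripts to look and compute and a tool call to move; the robot and the scene stay as the last step left them, time stands still between calls to the robot, and variables do not carry over. Pictures are saved under pics/ and viewed, about 8 in all and at most 12, crops included, and the job is handed in when it is done.

Besides the shell and the picture viewer there is one more tool, called after "Emit:" as name(argument=value, ...) on one line, values as JSON. drive_tool: Moves the arm, as the interface text tells. Its arguments: {"type":"object","properties":{"grip":{"type":"array"},"linear":{"type":"array"},"delta_rot":{"type":"array"}},"required":["grip","linear","delta_rot"]}

```bash
mkdir -p pics; cat > h.py <<'E'
import numpy as np, cv2
from scipy.spatial.transform import Rotation as R
from bench import env, imaging
def ray(c,uv,z):
    K=np.array([[c["fx"],0,c["cx"]],[0,c["fy"],c["cy"]],[0,0,1]])
    n=cv2.undistortPoints(np.array(uv,float).reshape(-1,1,2),K,np.array(c["D"])).reshape(-1,2)
    T=np.array(c["cam_to_world"]); d=np.c_[n,np.ones(len(n))]@T[:3,:3].T; o=T[:3,3]
    return o+d*((np.array(z)-o[2])/d[:,2])[:,None]
def proj(c,P):
    K=np.array([[c["fx"],0,c["cx"]],[0,c["fy"],c["cy"]],[0,0,1]])
    T=np.linalg.inv(np.array(c["cam_to_world"]))
    return cv2.projectPoints(np.array(P,float).reshape(-1,1,3),cv2.Rodrigues(T[:3,:3])[0],T[:3,3],K,np.array(c["D"]))[0].reshape(-1,2)
def save(im,n): cv2.imwrite("pics/"+n,im[...,::-1])
E
python3 - <<'E'
from h import *
s=env.state();print(s,env.grip_point_offset)
a=imaging.camera("top");b=imaging.camera("side")
import pickle;pickle.dump((a,b),open("c0.pkl","wb"))
for c in(a,b):print(np.round(c["cam_to_world"],3).tolist(),c["fx"])
save(cv2.resize(a["img"],(800,600)),"top0.png");save(cv2.resize(b["img"],(800,600)),"side0.png")
print(R.from_rotvec(s["tcp_rot"]).as_matrix().round(3))
E
```

```text
{'time_s': 0.0, 'joint_pos': array([-1.32862952e+00,  4.91574738e-01,  1.55946889e+00, -4.81342861e-06,
        1.09170871e+00, -1.05600860e-01]), 'joint_velocities': array([ 3.69335327e-04, -1.42184284e-05,  2.22866472e-04,  4.93324997e-04,
       -7.73461446e-04, -1.07556672e-03]), 'effort': array([-1.25254686e-03, -6.12647796e+01, -2.58185077e+01,  6.91811275e-02,
        4.82342835e-02, -9.47734861e-05]), 'ee_pos': array([ 0.21295003, -0.58729605,  0.18574565]), 'tcp_rot': array([-0.35709754,  2.03360655, -2.03121968]), 'wrist_force': array([-0.63189599,  0.04193277,  0.96245816]), 'wrist_torque': array([-0.03021095, -0.02330168,  0.07001052]), 'gripper_width': 1.0011714972583874} 0.0188
[[0.009, -0.986, 0.168, 0.393], [-1.0, -0.013, -0.019, -0.074], [0.021, -0.168, -0.986, 1.162], [0.0, 0.0, 0.0, 1.0]] 371.84727916950624
[[-0.978, -0.136, 0.158, 0.367], [-0.208, 0.654, -0.727, 0.905], [-0.004, -0.744, -0.668, 1.019], [0.0, 0.0, 0.0, 1.0]] 422.21521187604145
[[-0.94  -0.     0.341]
 [-0.341  0.001 -0.94 ]
 [-0.    -1.    -0.001]]
```

View pics/top0.png

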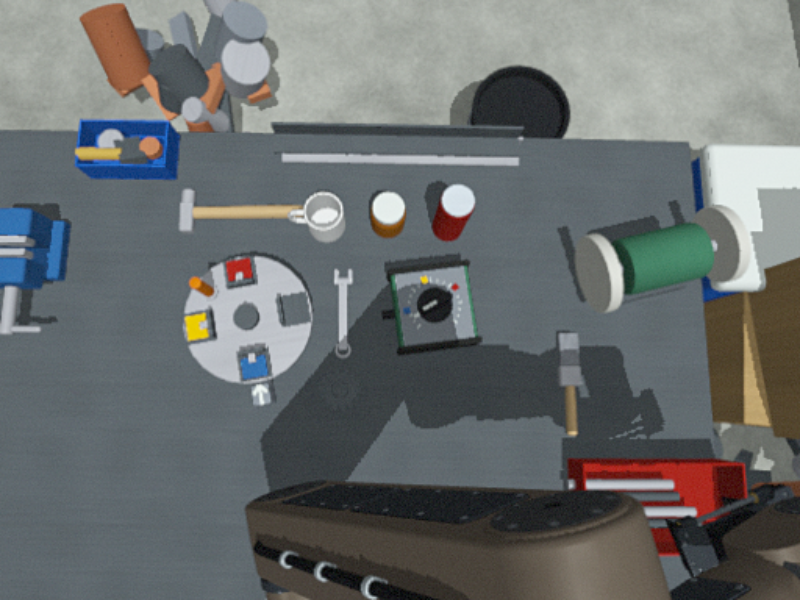

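View pics/side0.png

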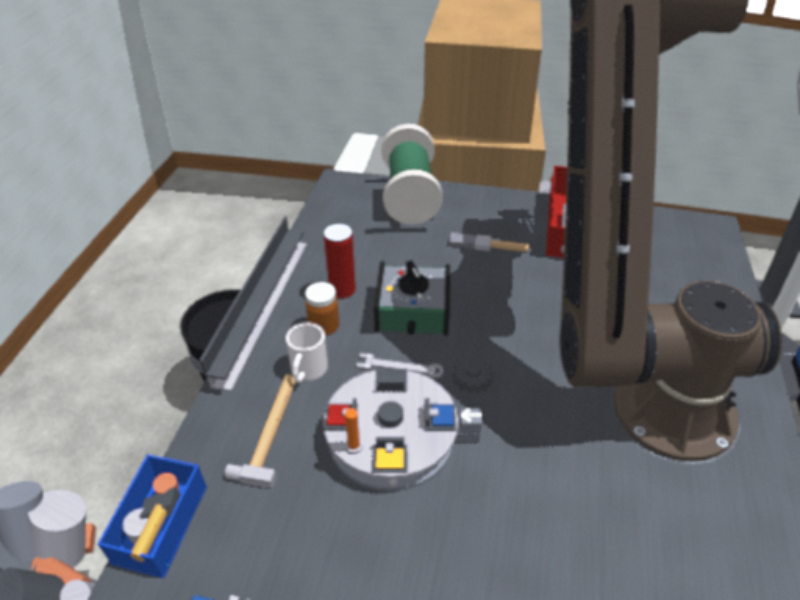

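The top view (800x600) shows the table at about (247,316), handle (201,286), arrow (261,393) and dial (435,305), with the yellow tab at (424,280). The side view agrees: the table is on the left.

```bash
cat > m.py <<'E'
from h import *
def blob(c,lo,hi,box,minA=3):
    hsv=cv2.cvtColor(c["img"],cv2.COLOR_RGB2HSV); m=cv2.inRange(hsv,np.array(lo),np.array(hi))
    x0,y0,x1,y1=box; k=np.zeros_like(m);k[y0:y1,x0:x1]=m[y0:y1,x0:x1]
    n,l,st,ce=cv2.connectedComponentsWithStats(k)
    return sorted([(int(st[i,4]),ce[i].round(2).tolist(),st[i,:4].tolist()) for i in range(1,n) if st[i,4]>=minA],reverse=True)[:3]
E
python3 - <<'E'
from m import *
import pickle;a,b=pickle.load(open("c0.pkl","rb"))
Y=([20,120,120],[35,255,255]);Bl=([100,110,80],[125,255,255]);Rd=([0,150,100],[6,255,255]);O=([7,170,120],[17,255,255]);Wh=([0,0,200],[179,40,255]);G=([50,80,20],[85,255,255])
for nm,c,tb,db in(("top",a,(112,155,202,262),(245,160,312,230)),("side",b,(200,230,312,315),(238,165,292,212))):
    print(nm)
    for n,k,bx,z in(("Yp",Y,tb,.07),("Bp",Bl,tb,.07),("Rp",Rd,tb,.07),("O",O,tb,.11),("arrow",Wh,tb,.063),("ytab",Y,db,.075),("btab",Bl,db,.075),("rtab",Rd,db,.075),("white",Wh,db,.123)):
        for q in blob(c,*k,bx): print(n,q,ray(c,[q[1]],z)[0].round(4)[:2])
# dark centre hub / bare disc
im=np.hstack([cv2.resize(a["img"][160:230,242:316],None,fx=5.3,fy=5.3,interpolation=cv2.INTER_CUBIC),cv2.resize(b["img"][162:232,230:304],None,fx=5.3,fy=5.3,interpolation=cv2.INTER_CUBIC)])
save(im,"dial0.png")
E
```

```text
top
Yp (191, [125.02, 208.86], [118, 200, 16, 18]) [0.5218 0.2679]
Bp (198, [162.37, 234.94], [154, 227, 18, 16]) [0.4468 0.1545]
Rp (150, [152.62, 171.47], [145, 166, 16, 14]) [0.6354 0.1927]
O (67, [129.37, 183.67], [121, 178, 15, 11]) [0.5899 0.2476]
arrow (1931, [163.53, 204.34], [119, 166, 80, 75]) [0.5376 0.1568]
arrow (67, [146.07, 239.31], [135, 233, 18, 11]) [0.4339 0.203 ]
arrow (59, [166.12, 250.98], [162, 246, 9, 13]) [0.4008 0.143 ]
ytab (18, [271.17, 178.83], [269, 177, 5, 5]) [ 0.6166 -0.1623]
btab (17, [259.88, 198.41], [258, 197, 5, 4]) [ 0.5571 -0.1288]
rtab (8, [290.88, 183.12], [290, 182, 3, 3]) [ 0.6044 -0.2213]
white (4, [287.5, 182.0], [287, 181, 2, 3]) [ 0.5982 -0.2051]
side
Yp (212, [248.86, 293.35], [240, 286, 18, 14]) [0.5237 0.2675]
Bp (159, [283.69, 265.81], [277, 259, 14, 14]) [0.4475 0.1563]
Rp (115, [214.77, 265.9], [210, 260, 11, 12]) [0.6386 0.1968]
O (133, [224.8, 272.83], [221, 261, 8, 25]) [0.5944 0.2436]
arrow (2227, [253.14, 268.43], [212, 238, 80, 64]) [0.5315 0.1777]
arrow (135, [250.85, 233.1], [229, 230, 43, 8]) [0.5671 0.046 ]
arrow (76, [214.59, 278.8], [209, 276, 12, 7]) [0.6286 0.2354]
ytab (7, [249.0, 184.29], [248, 183, 3, 3]) [ 0.6196 -0.1633]
btab (8, [264.12, 192.88], [263, 192, 3, 3]) [ 0.5604 -0.1306]
```

View pics/dial0.png

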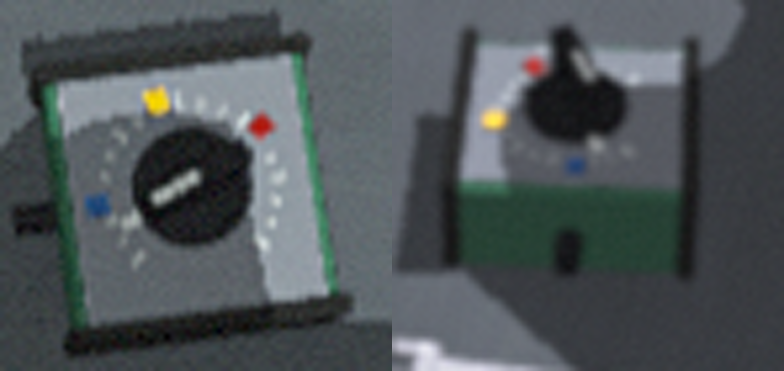

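```bash
python3 - <<'E'
from m import *
from scipy.optimize import least_squares
import pickle;a,b=pickle.load(open("c0.pkl","rb"))
T=ray(a,[[271.17,178.83],[259.88,198.41],[290.88,183.12]],.075)[:,:2]
S=ray(b,[[249.,184.29],[264.12,192.88]],.075)[:,:2]
for n,P in(("top",T),("both",np.r_[T,S])):
    r=least_squares(lambda c:np.hypot(*(P-c).T)-.052,[.57,-.175]);c=r.x
    print(n,c.round(4),(r.fun*1e3).round(1),np.degrees(np.arctan2(*(P-c).T[::-1])).round(1))
# bar white line in the top view (crop coords /5.3 + offset)
L=np.array([[152,202],[198,172]])/5.3+[242,160]; l=ray(a,L,.123)[:,:2]; print("line",l.round(4),np.degrees(np.arctan2(*(l[0]-l[1])[::-1])))
# from the side crop: white line (574,52)-(592,78), crop starts at 392
L=(np.array([[574,52],[592,78]])-[392,0])/5.3+[230,162]; l=ray(b,L,.123)[:,:2]; print("line side",l.round(4),np.degrees(np.arctan2(*(l[1]-l[0])[::-1])))
# handle: axis position from top-end in both views
for c,bx in((a,(112,155,202,262)),(b,(200,230,312,315))):
    hsv=cv2.cvtColor(c["img"],cv2.COLOR_RGB2HSV);m=cv2.inRange(hsv,np.array([7,170,120]),np.array([17,255,255]));k=np.zeros_like(m);k[bx[1]:bx[3],bx[0]:bx[2]]=m[bx[1]:bx[3],bx[0]:bx[2]]
    ys,xs=np.nonzero(k);print(xs.mean(),ys.mean(),"pred centroid",proj(c,[.591,.2507,.1055]))
# table centre, yaw from measured plate/arrow points
m=np.r_[ray(a,[[125.02,208.86],[162.37,234.94],[152.62,171.47]],.07)[:,:2],ray(a,[[166.12,250.98]],.063)[:,:2],ray(b,[[248.86,293.35],[283.69,265.81],[214.77,265.9]],.07)[:,:2]]
pol=[(95,90),(95,180),(95,0),(147,180),(95,90),(95,180),(95,0)]
f=lambda p:np.array([[p[0]+r/1e3*np.cos(p[2]+np.radians(t)),p[1]+r/1e3*np.sin(p[2]+np.radians(t))] for r,t in pol])-m
r=least_squares(lambda p:f(p).ravel(),[.54,.175,.2]);print("table",r.x.round(4),(f(r.x)*1e3).round(1).tolist())
print("handle",r.x[:2]+.09*np.array([np.cos(r.x[2]+np.pi/4),np.sin(r.x[2]+np.pi/4)]))
E
```

```text
top [ 0.5689 -0.181 ] [-0.8  1.5  1.6] [ 21.4 102.8 -48.6]
both [ 0.5697 -0.1811] [-1.5  1.7  1.1  1.  -0.7] [ 21.7 103.6 -49.2  19.6 100.4]
line [[ 0.5511 -0.157 ]
 [ 0.5676 -0.1817]] 123.83109764168123
line side [[ 0.5703 -0.1823]
 [ 0.5543 -0.1593]] 124.73778394771404
129.37313432835822 183.67164179104478 pred centroid [[128.78884343 183.57783628]]
224.8045112781955 272.83458646616543 pred centroid [[225.45021784 276.15984098]]
table [0.5426 0.1748 0.2103] [[0.9, -0.2], [2.9, 0.4], [0.1, 1.9], [-2.0, 1.1], [-1.0, 0.2], [2.2, -1.3], [-3.1, -2.2]]
handle [0.59154657 0.25031946]
```

Emit:
drive_tool(grip=[-1, -1, -1, -1, -1, -1, -1, -1], linear=[[-1.5, -1, -1.5], [-2.6, -0.5, -2.7], [-2.6, 0, -2.7], [-2.6, 0, -2.7], [-2.6, 0, -2.7], [-2.6, 0, -2.7], [-2.6, 0, -2.7], [-2.6, 0, -2.7]], delta_rot=[[0, 0, 0], [0, 0, 0], [0, 0, 0], [0, 0, 0], [0, 0, 0], [0, 0, 0], [0, 0, 0], [0, 0, 0]])

```text
time_s: 0.77
ee_pos: [0.3289, -0.3269, 0.2012]
tcp_rot: [-0.357, 2.033, -2.032]
wrist_force: [1.1, -0.7, -0.3]
gripper_width: 1.002
```

Emit:
drive_tool(grip=[-1, -1, -1, -1, -1, -1, -1, -1], linear=[[-2.6, 0, -2.7], [-2.6, 0, -2.7], [-2.6, 0, -2.7], [-2.6, 0, -2.7], [-2.6, 0, -2.7], [-2.6, 0, -2.7], [-2.6, 0, -2.7], [-2.6, 0, -2.7]], delta_rot=[[0, 0, 0], [0, 0, 0], [0, 0, 0], [0, 0, 0], [0, 0, 0], [0, 0, 0], [0, 0, 0], [0, 0, 0]])

```text
time_s: 1.43
ee_pos: [0.4509, -0.0528, 0.2013]
tcp_rot: [-0.357, 2.032, -2.032]
wrist_force: [0.6, -0.5, -0.7]
gripper_width: 1.002
```

Emit:
drive_tool(grip=[-1, -1, -1, -1, -1, -1, -1, -1], linear=[[-2.6, 0, -2.7], [-2.6, 0, -2.7], [0, 0, 0], [0, 0, 0], [0, 0, 0], [0, 0, 0], [0, 0, 0], [0, 0, 0]], delta_rot=[[0, 0, 0], [0, 0, 0], [0, -0.108, 0], [0, -0.108, 0], [0, -0.108, 0], [0, -0.108, 0], [0, -0.108, 0], [0, -0.108, 0]])

```text
time_s: 2.1
ee_pos: [0.481, 0.0139, 0.2011]
tcp_rot: [-0.884, 1.615, -1.615]
wrist_force: [-0.1, 0.5, 0.1]
gripper_width: 0.998
```

```bash
cat >> m.py <<'E'
def go(target,jaw=None):
    s=env.state();M=R.from_rotvec(s["tcp_rot"]).as_matrix()
    print("t",s["time_s"],"pos",s["ee_pos"].round(4),"shift cm",(M.T@(np.array(target)-s["ee_pos"])*100).round(2),"jaw deg",np.degrees(np.arctan2(M[1,2],M[0,2])).round(2),"q",s["joint_pos"].round(2),"tilt",M[2].round(3))
E
python3 -c "
from m import *
go([.5915,.2503,.20])"
```

```text
t 2.1 pos [0.481  0.0139 0.2011] shift cm [-25.87   0.1   -3.44] jaw deg -32.63 q [-0.11  0.27  1.88 -0.    0.99  0.46] tilt [ 0. -1. -0.]
```

Emit:
drive_tool(grip=[-1, -1, -1, -1, -1, -1, -1, -1], linear=[[-3.2, 0, -0.43], [-3.3, 0, -0.43], [-3.3, 0, -0.43], [-3.3, 0, -0.43], [-3.3, 0, -0.43], [-3.3, 0, -0.43], [-3.3, 0, -0.43], [-2.9, 0, -0.43]], delta_rot=[[0, 0, 0], [0, 0, 0], [0, 0, 0], [0, 0, 0], [0, 0, 0], [0, 0, 0], [0, 0, 0], [0, 0, 0]])

```text
time_s: 2.77
ee_pos: [0.5935, 0.2518, 0.2008]
tcp_rot: [-0.881, 1.619, -1.619]
wrist_force: [-0.2, -0.2, -0.5]
gripper_width: 1.001
```

Emit:
drive_tool(grip=[-1, -1, -1, -1, -1, -1], linear=[[0, 0, 0], [0, 2, 0], [0, 2.5, 0], [0, 2.5, 0], [0, 1.8, 0], [0, 0, 0]], delta_rot=[[0, 0, 0], [0, 0, 0], [0, 0, 0], [0, 0, 0], [0, 0, 0], [0, 0, 0]])

```text
time_s: 3.27
ee_pos: [0.5911, 0.2489, 0.1094]
tcp_rot: [-0.887, 1.622, -1.62]
wrist_force: [-0.9, 0.3, -0.5]
gripper_width: 1.0
```

```bash
python3 -c "
from m import *
go([.5915,.2503,.113])
a=imaging.camera('top');b=imaging.camera('side')
save(np.hstack([cv2.resize(a['img'][150:270,90:220],(400,370)),cv2.resize(b['img'][190:330,180:330],(400,370))]),'h1.png')"
```

```text
t 3.2667 pos [0.5911 0.2489 0.1094] shift cm [-0.13 -0.36 -0.05] jaw deg -32.95 q [ 0.3   0.6   1.59 -0.    0.96  0.87] tilt [ 0.005 -1.    -0.004]
```

View pics/h1.png

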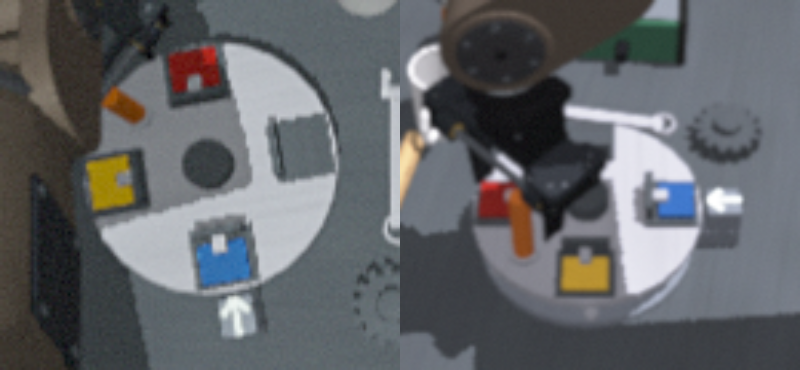

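```bash
python3 -c "
from m import *
a=imaging.camera('top');b=imaging.camera('side')
s=env.state();M=R.from_rotvec(s['tcp_rot']).as_matrix()
P=[s['ee_pos']+M[:,2]*k for k in(-.0475,0,.0475)]
for c,o,f in((a,[90,150],[400/130,370/120]),(b,[180,190],[400/150,370/140])):
  print(((proj(c,P)-o)*f).round(0).tolist(),'handle top/bottom',((proj(c,[[.5915,.2503,.153],[.5915,.2503,.058]])-o)*f).round(0).tolist())"
```

```text
[[87.0, 141.0], [118.0, 99.0], [148.0, 57.0]] handle top/bottom [[104.0, 93.0], [134.0, 112.0]]
[[151.0, 248.0], [118.0, 221.0], [87.0, 195.0]] handle top/bottom [[118.0, 198.0], [123.0, 255.0]]
```

Handle lies between the two fingers: side crop shows the finger tip at (550,235) just right of the handle (520,220), as projected. Closing.

Emit:
drive_tool(grip=[0.3, 0.8, 1, 1, 1, 1, 1, 1], linear=[[-0.1, -0.2, 0], [0, 0, 0], [0, 0, 0], [0, 0, 0], [0, 0, 0], [0, 0, 0], [0, 0, 0], [0, 0, 0]], delta_rot=[[0, 0, 0], [0, 0, 0], [0, 0, 0], [0, 0, 0], [0, 0, 0], [0, 0, 0], [0, 0, 0], [0, 0, 0]])

```text
time_s: 4.13
ee_pos: [0.5936, 0.2507, 0.1152]
tcp_rot: [-0.88, 1.619, -1.619]
wrist_force: [-0.0, -0.2, -0.5]
gripper_width: 0.494
```

Emit:
drive_tool(grip=[1, 1, 1, 1], linear=[[0, 0, 0], [0, 0, 0], [0, 0, 0], [0, 0, 0]], delta_rot=[[0, 0, 0], [0, 0, 0], [0, 0, 0], [0, 0, 0]])

```text
time_s: 4.47
ee_pos: [0.5935, 0.2508, 0.1153]
tcp_rot: [-0.88, 1.619, -1.619]
wrist_force: [4.3, -2.9, -1.4]
gripper_width: 0.226
```

```bash
python3 -c "
from m import *
go([.5915,.2503,.113]);print(env.state()['wrist_force'],env.state()['gripper_width'])"
```

```text
t 4.4667 pos [0.5935 0.2508 0.1153] shift cm [ 0.15  0.23 -0.14] jaw deg -32.95 q [0.3  0.59 1.58 0.   0.97 0.87] tilt [ 0. -1. -0.]
[ 4.25008503 -2.92289709 -1.42177774] 0.22567284940905039
```

Emit:
drive_tool(grip=[1, 1, 1, 1, 1, 1, 1, 1], linear=[[0.016, 0, -0.544], [0.016, 0, -0.544], [0.016, 0, -0.544], [0.016, 0, -0.544], [0.016, 0, -0.544], [0.016, 0, -0.544], [0.016, 0, -0.544], [0.016, 0, -0.544]], delta_rot=[[0, -0.0604, 0], [0, -0.0604, 0], [0, -0.0604, 0], [0, -0.0604, 0], [0, -0.0604, 0], [0, -0.0604, 0], [0, -0.0604, 0], [0, -0.0604, 0]])

```text
time_s: 5.13
ee_pos: [0.5534, 0.2658, 0.1153]
tcp_rot: [-1.163, 1.275, -1.274]
wrist_force: [4.2, 7.1, -3.3]
gripper_width: 0.226
```

```bash
cat >> m.py <<'E'
def chk(c=(.5426,.1748)):
    s=env.state();v=s["ee_pos"][:2]-c;M=R.from_rotvec(s["tcp_rot"]).as_matrix()
    print("r",np.hypot(*v).round(4),"ang",np.degrees(np.arctan2(v[1],v[0])).round(1),"jaw",np.degrees(np.arctan2(M[1,2],M[0,2])).round(1),"F tool",(M.T@s["wrist_force"]).round(1),"T",s["wrist_torque"].round(2),"w",s["gripper_width"],"z",s["ee_pos"][2])
E
python3 -c "
from m import *
chk()"
```

```text
r 0.0917 ang 83.2 jaw -5.1 F tool [-7.5  3.3  3.6] T [ 1.13 -0.57 -0.29] w 0.22563956501067664 z 0.11527252292738469
```

Turning smoothly with low force; continuing.

Emit:
drive_tool(grip=[1, 1, 1, 1, 1, 1, 1, 1], linear=[[0.016, 0, -0.544], [0.016, 0, -0.544], [0.016, 0, -0.544], [0.016, 0, -0.544], [0.016, 0, -0.544], [0.016, 0, -0.544], [0.016, 0, -0.544], [0.016, 0, -0.544]], delta_rot=[[0, -0.0604, 0], [0, -0.0604, 0], [0, -0.0604, 0], [0, -0.0604, 0], [0, -0.0604, 0], [0, -0.0604, 0], [0, -0.0604, 0], [0, -0.0604, 0]])

```text
time_s: 5.8
ee_pos: [0.5085, 0.2605, 0.1152]
tcp_rot: [-1.369, 0.918, -0.912]
wrist_force: [-9.3, 16.6, 2.6]
gripper_width: 0.22
```

Emit:
drive_tool(grip=[1, 1, 1, 1, 1, 1, 1, 1], linear=[[0.016, 0, -0.544], [0.016, 0, -0.544], [0.016, 0, -0.544], [0.016, 0, -0.544], [0.016, 0, -0.544], [0.016, 0, -0.544], [0.016, 0, -0.544], [0.016, 0, -0.544]], delta_rot=[[0, -0.0604, 0], [0, -0.0604, 0], [0, -0.0604, 0], [0, -0.0604, 0], [0, -0.0604, 0], [0, -0.0604, 0], [0, -0.0604, 0], [0, -0.0604, 0]])

```text
time_s: 6.47
ee_pos: [0.4709, 0.2345, 0.1152]
tcp_rot: [-1.503, 0.55, -0.537]
wrist_force: [-22.1, 14.8, 11.2]
gripper_width: 0.217
```

Emit:
drive_tool(grip=[1, 1, 1, 1], linear=[[0.016, 0, -0.544], [0.016, 0, -0.544], [0, 0, 0], [0, 0, 0]], delta_rot=[[0, -0.0604, 0], [0, -0.0604, 0], [0, 0, 0], [0, 0, 0]])

```text
time_s: 6.8
ee_pos: [0.4638, 0.2252, 0.1152]
tcp_rot: [-1.525, 0.459, -0.444]
wrist_force: [-25.2, 14.3, 11.8]
gripper_width: 0.216
```

```bash
python3 -c "
from m import *
chk()"
```

```text
r 0.0936 ang 147.4 jaw 57.0 F tool [-29.  -11.6  -1.8] T [ 2.72  4.44 -0.1 ] w 0.21610317563973577 z 0.11515909840586719
```

Emit:
drive_tool(grip=[0.4, 0.2, 0, -0.3, -0.6, -1, -1, -1], linear=[[0, 0, 0], [0, 0, 0], [0, 0, 0], [0, 0, 0], [0, 0, 0], [0, 0, 0], [0, 0, 0], [0, 0, 0]], delta_rot=[[0, 0, 0], [0, 0, 0], [0, 0, 0], [0, 0, 0], [0, 0, 0], [0, 0, 0], [0, 0, 0], [0, 0, 0]])

```text
time_s: 7.47
ee_pos: [0.4691, 0.2241, 0.1153]
tcp_rot: [-1.523, 0.451, -0.451]
wrist_force: [0.2, -0.6, -0.5]
gripper_width: 0.728
```

Emit:
drive_tool(grip=[-1, -1, -1, -1, -1, -1, -1, -1], linear=[[0, 0, 0], [0, 0, 0], [0, 0, 0], [0, -2, 0], [0, -2.5, 0], [0, -2.5, 0], [0, -2, 0], [0, 0, 0]], delta_rot=[[0, 0, 0], [0, 0, 0], [0, 0, 0], [0, 0, 0], [0, 0, 0], [0, 0, 0], [0, 0, 0], [0, 0, 0]])

```text
time_s: 8.13
ee_pos: [0.4704, 0.2247, 0.2089]
tcp_rot: [-1.52, 0.447, -0.454]
wrist_force: [0.8, -0.1, -0.2]
gripper_width: 1.002
```

```bash
python3 -c "
from m import *
chk();go([.5695,-.181,.2])
a=imaging.camera('top');b=imaging.camera('side')
for q in blob(b,[20,120,120],[35,255,255],(200,230,312,315))+blob(b,[7,170,120],[17,255,255],(200,230,312,315)):print(q,ray(b,[q[1]],.07)[0])
for q in blob(a,[20,120,120],[35,255,255],(112,155,202,262)):print('top',q,ray(a,[q[1]],.07)[0])
save(np.hstack([cv2.resize(a['img'][150:270,90:220],(400,370)),cv2.resize(b['img'][190:330,180:330],(400,370))]),'h2.png')"
```

```text
r 0.0878 ang 145.4 jaw 57.0 F tool [0.7 0.2 0.4] T [ 0.04 -0.21  0.03] w 1.001707009415339 z 0.20894762347208898
t 8.1333 pos [0.4704 0.2247 0.2089] shift cm [ 30.39   0.88 -28.65] jaw deg 57.04 q [ 0.32  0.32  1.78 -0.    1.03 -0.68] tilt [ 0.004 -1.     0.004]
(158, [283.85, 265.66], [277, 259, 14, 14]) [0.4471597  0.15566702 0.07      ]
(147, [272.76, 274.14], [270, 262, 7, 25]) [0.47259578 0.1914113  0.07      ]
top (199, [161.87, 235.06], [154, 227, 17, 16]) [0.44643546 0.15598122 0.07      ]
```

View pics/h2.png

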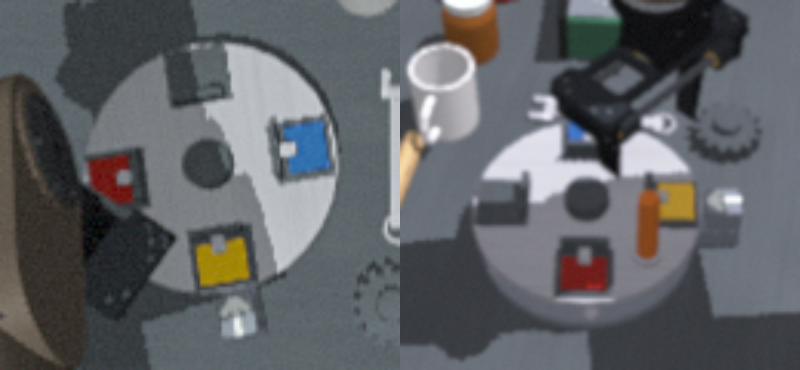

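Yellow plate now at the arrow: top crop (222,262), same spot blue occupied; the joint is home. On to the dial.

Emit:
drive_tool(grip=[-1, -1, -1, -1, -1, -1, -1, -1], linear=[[2, 0, -1.9], [2.76, 0, -2.6], [2.76, 0, -2.6], [2.76, 0, -2.6], [2.76, 0, -2.6], [2.76, 0, -2.6], [2.76, 0, -2.6], [2.76, 0, -2.6]], delta_rot=[[0, 0, 0], [0, 0, 0], [0, 0, 0], [0, 0, 0], [0, 0, 0], [0, 0, 0], [0, 0, 0], [0, 0, 0]])

```text
time_s: 8.9
ee_pos: [0.5381, -0.0623, 0.2039]
tcp_rot: [-1.524, 0.453, -0.449]
wrist_force: [1.6, 0.7, -0.5]
gripper_width: 1.0
```

Emit:
drive_tool(grip=[-1, -1, -1, -1, -1, -1, -1, -1], linear=[[2.76, 0, -2.6], [2.76, 0, -2.6], [2.76, 0, -2.6], [0, 0, 0], [0, 0, 0], [0, 0, 0], [0, 0, 0], [0, 0, 0]], delta_rot=[[0, 0, 0], [0, 0, 0], [0, 0, 0], [0, 0.1, 0], [0, 0.1, 0], [0, 0.1, 0], [0, 0.0986, 0], [0, 0, 0]])

```text
time_s: 9.57
ee_pos: [0.565, -0.1709, 0.2037]
tcp_rot: [-1.433, 0.765, -0.761]
wrist_force: [0.1, -0.0, -0.8]
gripper_width: 1.0
```

```bash
python3 -c "
from m import *
go([.5695,-.181,.094])"
```

```text
t 9.5667 pos [ 0.565  -0.1709  0.2037] shift cm [ 1.11 10.97 -0.18] jaw deg 33.92 q [-0.41  0.43  1.62 -0.    1.1  -1.  ] tilt [-0.002 -1.    -0.001]
```

Emit:
drive_tool(grip=[-1, -1, -1, -1, -1, -1, -1, -1], linear=[[1.1, 0, -0.18], [0, 0, 0], [0, 2.5, 0], [0, 2.5, 0], [0, 2.5, 0], [0, 2, 0], [0, 1.4, 0], [0, 0, 0]], delta_rot=[[0, 0, 0], [0, 0, 0], [0, 0, 0], [0, 0, 0], [0, 0, 0], [0, 0, 0], [0, 0, 0], [0, 0, 0]])

```text
time_s: 10.23
ee_pos: [0.5689, -0.1808, 0.0932]
tcp_rot: [-1.435, 0.762, -0.754]
wrist_force: [-0.5, -0.4, 0.5]
gripper_width: 1.0
```

Emit:
drive_tool(grip=[0, 0.3, 0.5, 0.5, 0.5, 1, 1, 1], linear=[[0, 0, 0], [0, 0, 0], [0, 0, 0], [0, 0, 0], [0, 0, 0], [0, 0, 0], [0, 0, 0], [0, 0, 0]], delta_rot=[[0, 0, 0], [0, 0, 0], [0, 0, 0], [0, 0, 0], [0, 0, 0], [0, 0, 0], [0, 0, 0], [0, 0, 0]])

```text
time_s: 10.9
ee_pos: [0.5702, -0.1811, 0.0965]
tcp_rot: [-1.434, 0.759, -0.76]
wrist_force: [0.2, -1.0, -1.1]
gripper_width: 0.495
```

Emit:
drive_tool(grip=[1, 1, 1, 1], linear=[[0, 0, 0], [0, 0, 0], [0, 0, 0], [0, 0, 0]], delta_rot=[[0, 0, 0], [0, 0, 0], [0, 0, 0], [0, 0, 0]])

```text
time_s: 11.23
ee_pos: [0.5702, -0.1811, 0.0963]
tcp_rot: [-1.434, 0.759, -0.759]
wrist_force: [-0.4, 0.9, 0.4]
gripper_width: 0.218
```

```bash
python3 -c "
from m import *
go([.5695,-.181,.094]);chk()"
```

```text
t 11.2333 pos [ 0.5702 -0.1811  0.0963] shift cm [-0.05  0.23 -0.06] jaw deg 34.19 q [-0.42  0.56  1.72 -0.    0.87 -1.01] tilt [ 0. -1. -0.]
r 0.3569 ang -85.6 jaw 34.2 F tool [-0.9 -0.4  0.2] T [ 0.04 -0.12 -0.01] w 0.21816856830421336 z 0.09631704527686083
```

Width 20.7 mm, not yet at the 16 mm bar; keep closing.

Emit:
drive_tool(grip=[1, 1, 1, 1], linear=[[0, 0, 0], [0, 0, 0], [0, 0, 0], [0, 0, 0]], delta_rot=[[0, 0, 0], [0, 0, 0], [0, 0, 0], [0, 0, 0]])

```text
time_s: 11.57
ee_pos: [0.5703, -0.1811, 0.0963]
tcp_rot: [-1.434, 0.759, -0.759]
wrist_force: [0.8, -0.9, 0.6]
gripper_width: 0.009
```

```bash
python3 -c "
from m import *
go([.5695,-.181,.094]);chk()"
```

```text
t 11.5667 pos [ 0.5703 -0.1811  0.0963] shift cm [-0.05  0.23 -0.06] jaw deg 34.2 q [-0.42  0.56  1.72 -0.    0.87 -1.01] tilt [ 0. -1. -0.]
r 0.3569 ang -85.6 jaw 34.2 F tool [ 1.2 -0.6  0.1] T [ 0.04 -0.14  0.02] w 0.008969396897302069 z 0.09634388121416554
```

The fingers shut on nothing, so I have to look.

```bash
python3 -c "
from m import *
a=imaging.camera('top');b=imaging.camera('side')
P=[[.5703,-.1811,.0963],[.5703,-.1811,.123],[.5695,-.181,.075],[.6166,-.1623,.075]]
for c,o,f in((a,[230,130],4.),(b,[220,130],4.)): print(((proj(c,P)-o)*f).round(0).tolist())
save(np.hstack([cv2.resize(a['img'][130:240,230:330],(400,440),interpolation=2),cv2.resize(b['img'][130:240,220:320],(400,440),interpolation=2)]),'d1.png')"
```

```text
[[193.0, 252.0], [197.0, 246.0], [190.0, 258.0], [165.0, 195.0]]
[[177.0, 193.0], [177.0, 168.0], [177.0, 212.0], [119.0, 218.0]]
```

View pics/d1.png

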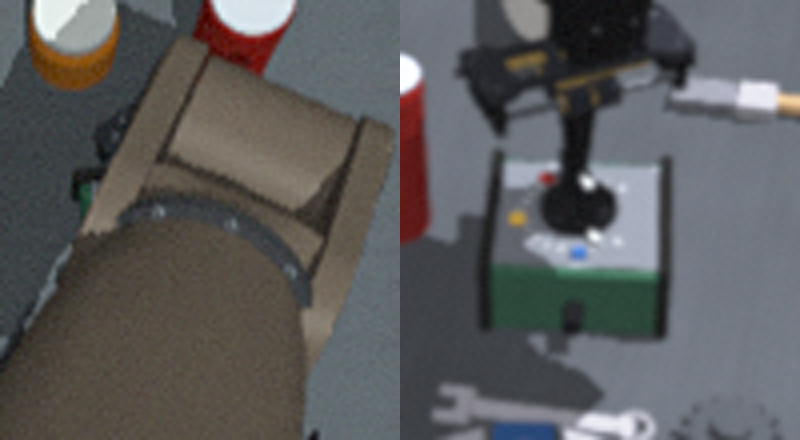

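Emit:
drive_tool(grip=[1, 1, 1, 1, 1, 1, 1, 1], linear=[[0, 0, 0], [0, 0, 0], [0, 0, 0], [0, 0, 0], [0, 0, 0], [0, 0, 0], [0, 0, 0], [0, 0, 0]], delta_rot=[[0, 0.06, 0], [0, 0.06, 0], [0, 0.06, 0], [0, 0.06, 0], [0, 0.06, 0], [0, 0, 0], [0, 0, 0], [0, 0, 0]])

```text
time_s: 12.33
ee_pos: [0.5702, -0.1811, 0.0963]
tcp_rot: [-1.336, 0.986, -0.986]
wrist_force: [-0.9, -0.3, 0.2]
gripper_width: 0.01
```

```bash
python3 -c "
from m import *
chk()
b=imaging.camera('side')
import pickle;o=pickle.load(open('c0.pkl','rb'))[1]
f=lambda i:cv2.resize(i[150:215,235:300],(400,400),interpolation=2)
save(np.hstack([f(o['img']),f(b['img'])]),'d2.png')"
```

```text
r 0.357 ang -85.6 jaw 17.1 F tool [-0.  -0.2 -0.9] T [ 0.02 -0.14  0.03] w 0.009912694460814038 z 0.09632592403008289
```

View pics/d2.png

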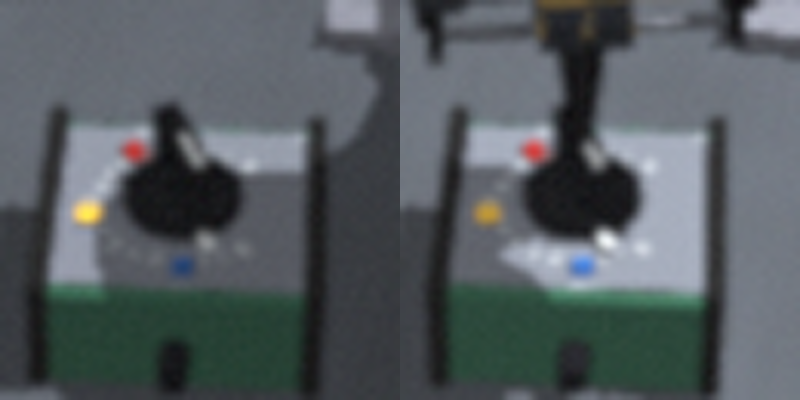

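Emit:
drive_tool(grip=[1, 1, 1], linear=[[0, 0.2, 0], [0, 0, 0], [0, 0, 0]], delta_rot=[[0, 0, 0], [0, 0, 0], [0, 0, 0]])

```text
time_s: 12.63
ee_pos: [0.5705, -0.1812, 0.095]
tcp_rot: [-1.335, 0.986, -0.988]
wrist_force: [-2.0, 1.2, 7.6]
gripper_width: 0.004
```

Emit:
drive_tool(grip=[1, 1, 1], linear=[[0, 0.3, 0], [0, 0, 0], [0, 0, 0]], delta_rot=[[0, 0, 0], [0, 0, 0], [0, 0, 0]])

```text
time_s: 12.88
ee_pos: [0.5708, -0.1813, 0.0947]
tcp_rot: [-1.335, 0.984, -0.99]
wrist_force: [-9.7, 4.2, 33.3]
gripper_width: 0.005
```

Emit:
drive_tool(grip=[1, 1, 1], linear=[[0, 0.3, 0], [0, 0, 0], [0, 0, 0]], delta_rot=[[0, 0, 0], [0, 0, 0], [0, 0, 0]])

```text
time_s: 13.13
ee_pos: [0.5711, -0.1814, 0.0944]
tcp_rot: [-1.335, 0.982, -0.991]
wrist_force: [-17.0, 6.6, 59.1]
gripper_width: 0.007
```

Contact at a reported TCP height of 0.0947 while shut: the tips are on top of the bar (0.123). So reported z reads about 28 mm low relative to the real tips, which fits the image (tip about 35 px higher than projected). I'll back off, open, and go about 29 mm deeper.

Emit:
drive_tool(grip=[1, 1, -1, -1, -1, -1, -1, -1], linear=[[0, -1.5, 0], [0, -1.5, 0], [0, 0, 0], [0, 0, 0], [0, 0, 0], [0, 0, 0], [0, 0, 0], [0, 0, 0]], delta_rot=[[0, 0, 0], [0, 0, 0], [0, -0.06, 0], [0, -0.06, 0], [0, -0.06, 0], [0, -0.06, 0], [0, -0.06, 0], [0, 0, 0]])

```text
time_s: 13.8
ee_pos: [0.5702, -0.1811, 0.1182]
tcp_rot: [-1.435, 0.757, -0.757]
wrist_force: [-0.4, -0.2, -0.7]
gripper_width: 0.371
```

Emit:
drive_tool(grip=[-1, -1, -1, -1, -1, -1, -1, -1], linear=[[0, 0, 0], [0, 0, 0], [0, 0, 0], [0, 0, 0], [0, 0, 0], [0, 0, 0], [0, 0, 0], [0, 0, 0]], delta_rot=[[0, 0, 0], [0, 0, 0], [0, 0, 0], [0, 0, 0], [0, 0, 0], [0, 0, 0], [0, 0, 0], [0, 0, 0]])

```text
time_s: 14.47
ee_pos: [0.5702, -0.1811, 0.1183]
tcp_rot: [-1.434, 0.759, -0.76]
wrist_force: [-0.2, 0.5, 0.1]
gripper_width: 0.926
```

```bash
python3 -c "
from m import *
go([.5695,-.181,.067]);chk()
b=imaging.camera('side');s=env.state();M=R.from_rotvec(s['tcp_rot']).as_matrix()
f=lambda p:((p-[220,120])*5.5).round(0).tolist()
for k in(-.0475,.0475): print(f(proj(b,[s['ee_pos']+M[:,2]*k,s['ee_pos']+M[:,2]*k+[0,0,.028]])))
save(cv2.resize(b['img'][120:220,220:320],(550,550),interpolation=2),'d3.png')"
```

```text
t 14.4667 pos [ 0.5702 -0.1811  0.1183] shift cm [-0.05  5.13 -0.05] jaw deg 34.19 q [-0.42  0.53  1.7  -0.    0.91 -1.01] tilt [ 0. -1. -0.]
r 0.3569 ang -85.6 jaw 34.2 F tool [-0.5 -0.1  0.2] T [ 0.01 -0.16  0.01] w 0.9264020364630093 z 0.11831572504224855
[[314.0, 274.0], [315.0, 238.0]]
[[172.0, 311.0], [171.0, 275.0]]
```

View pics/d3.png

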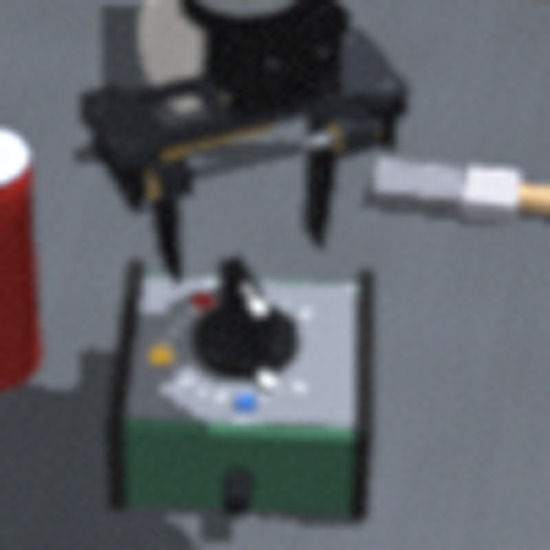

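Tips seen at (318,243) and (174,278), matching the +28 mm projection (315,238), (171,275). This confirms the height bias, so I'm descending 5.1 cm.

Emit:
drive_tool(grip=[-1, -1, -1, -1, -1], linear=[[0, 1.5, 0], [0, 1.5, 0], [0, 1.3, 0], [0, 0.8, 0], [0, 0, 0]], delta_rot=[[0, 0, 0], [0, 0, 0], [0, 0, 0], [0, 0, 0], [0, 0, 0]])

```text
time_s: 14.93
ee_pos: [0.5695, -0.1808, 0.0658]
tcp_rot: [-1.434, 0.761, -0.758]
wrist_force: [-0.1, -0.3, -0.1]
gripper_width: 1.002
```

Emit:
drive_tool(grip=[1, 1, 1, 1, 1, 1, 1, 1], linear=[[0, 0, 0], [0, 0, 0], [0, 0, 0], [0, 0, 0], [0, 0, 0], [0, 0, 0], [0, 0, 0], [0, 0, 0]], delta_rot=[[0, 0, 0], [0, 0, 0], [0, 0, 0], [0, 0, 0], [0, 0, 0], [0, 0, 0], [0, 0, 0], [0, 0, 0]])

```text
time_s: 15.6
ee_pos: [0.5702, -0.1811, 0.0674]
tcp_rot: [-1.434, 0.759, -0.759]
wrist_force: [1.0, 0.3, 0.4]
gripper_width: 0.493
```

Emit:
drive_tool(grip=[1, 1, 1, 1, 1, 1, 1, 1], linear=[[0, 0, 0], [0, 0, 0], [0, 0, 0], [0, 0, 0], [0, 0, 0], [0, 0, 0], [0, 0, 0], [0, 0, 0]], delta_rot=[[0, 0, 0], [0, 0, 0], [0, 0, 0], [0, 0, 0], [0, 0, 0], [0, 0, 0], [0, 0, 0], [0, 0, 0]])

```text
time_s: 16.27
ee_pos: [0.5684, -0.1828, 0.0673]
tcp_rot: [-1.437, 0.761, -0.758]
wrist_force: [-12.3, -12.9, 3.4]
gripper_width: 0.165
```

```bash
python3 -c "
from m import *
go([.5695,-.181,.067]);chk()"
```

```text
t 16.2667 pos [ 0.5684 -0.1828  0.0673] shift cm [-0.09  0.03  0.19] jaw deg 34.22 q [-0.42  0.59  1.74 -0.    0.81 -1.01] tilt [-0.    -1.    -0.004]
r 0.3585 ang -85.9 jaw 34.2 F tool [  3.8  -3.3 -17.4] T [-2.21  1.83  0.1 ] w 0.16517382858529964 z 0.06731951377355741
```

Emit:
drive_tool(grip=[1, 1, 1, 1, 1, 1, 1, 1], linear=[[0, 0, -0.2], [0, 0, 0], [0, 0, 0], [0, 0, 0], [0, 0, 0], [0, 0, 0], [0, 0, 0], [0, 0, 0]], delta_rot=[[0, 0, 0], [0, 0, 0], [0, 0.1, 0], [0, 0.1, 0], [0, 0.1, 0], [0, 0.1, 0], [0, 0.1, 0], [0, 0.1, 0]])

```text
time_s: 16.93
ee_pos: [0.5684, -0.1829, 0.0673]
tcp_rot: [-1.207, 1.215, -1.216]
wrist_force: [-2.5, -6.2, -0.7]
gripper_width: 0.167
```

```bash
python3 -c "
from m import *
go([.5695,-.181,.067]);chk()"
```

```text
t 16.9333 pos [ 0.5684 -0.1829  0.0673] shift cm [-0.19  0.03  0.11] jaw deg -0.44 q [-0.42  0.59  1.75 -0.    0.8  -0.41] tilt [ 0.001 -1.    -0.   ]
r 0.3586 ang -85.9 jaw -0.4 F tool [ 6.3  0.8 -2.4] T [-1.2   0.31  0.13] w 0.16729406268082764 z 0.06732423306174162
```

Emit:
drive_tool(grip=[1, 1, 1, 1, 1, 1], linear=[[0, 0, 0], [0, 0, 0], [0, 0, 0], [0, 0, 0], [0, 0, 0], [0, 0, 0]], delta_rot=[[0, 0.1, 0], [0, 0.1, 0], [0, 0.1, 0], [0, 0.1, 0], [0, 0.1, 0], [0, 0.1, 0]])

```text
time_s: 17.43
ee_pos: [0.5683, -0.1829, 0.0673]
tcp_rot: [-0.859, 1.641, -1.642]
wrist_force: [-3.7, -7.1, 0.0]
gripper_width: 0.166
```

Emit:
drive_tool(grip=[1, 1, 1, 1, 1, 1, 1, 1], linear=[[0, 0, 0], [0, 0, 0], [0, 0, 0], [0, 0, 0], [0, 0, 0], [0, 0, 0], [0, 0, 0], [0, 0, 0]], delta_rot=[[0, 0.1, 0], [0, 0.1, 0], [0, 0.1, 0], [0, 0.1, 0], [0, 0.1, 0], [0, 0.1, 0], [0, 0, 0], [0, 0, 0]])

```text
time_s: 18.1
ee_pos: [0.5683, -0.1829, 0.0673]
tcp_rot: [-0.376, 2.02, -2.022]
wrist_force: [-3.6, -6.7, -1.0]
gripper_width: 0.168
```

```bash
python3 -c "
from m import *
go([.5695,-.181,.067]);chk()
a=imaging.camera('top');b=imaging.camera('side')
save(np.hstack([cv2.resize(a['img'][160:230,242:312],(400,400),interpolation=2),cv2.resize(b['img'][155:220,235:300],(400,400),interpolation=2)]),'d4.png')"
```

```text
t 18.1 pos [ 0.5683 -0.1829  0.0673] shift cm [-0.18  0.03 -0.14] jaw deg -68.96 q [-0.42  0.59  1.75 -0.    0.8   0.78] tilt [ 0.001 -1.     0.001]
r 0.3586 ang -85.9 jaw -69.0 F tool [5.8 1.  5. ] T [-1.31  0.51 -0.1 ] w 0.16798176937458012 z 0.06734584154859682
```

View pics/d4.png

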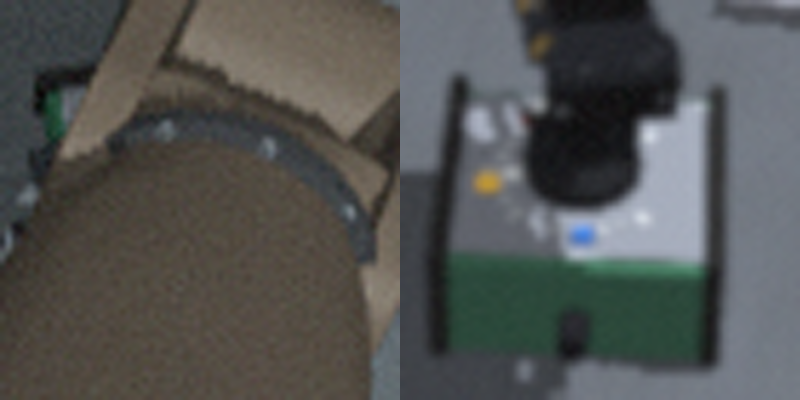

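Dial turned with the grip; the nose at (513,172) points at the tab (487,183). Releasing, lifting and clearing the view.

Emit:
drive_tool(grip=[0.5, 0.3, 0, -0.5, -1, -1, -1, -1], linear=[[0, 0, 0], [0, 0, 0], [0, 0, 0], [0, 0, 0], [0, 0, 0], [0, 0, 0], [0, 0, 0], [0, 0, 0]], delta_rot=[[0, 0, 0], [0, 0, 0], [0, 0, 0], [0, 0, 0], [0, 0, 0], [0, 0, 0], [0, 0, 0], [0, 0, 0]])

```text
time_s: 18.87
ee_pos: [0.5686, -0.1822, 0.0673]
tcp_rot: [-0.376, 2.021, -2.021]
wrist_force: [0.4, 0.1, -0.3]
gripper_width: 0.669
```

Emit:
drive_tool(grip=[-1, -1, -1, -1, -1, -1, -1, -1], linear=[[0, 0, 0], [0, -1, 0], [0, -2, 0], [0, -2.5, 0], [0, -2.5, 0], [0, -2.5, 0], [0, -2.5, 0], [0, 0, 0]], delta_rot=[[0, 0, 0], [0, 0, 0], [0, 0, 0], [0, 0, 0], [0, 0, 0], [0, 0, 0], [0, 0, 0], [0, 0, 0]])

```text
time_s: 19.53
ee_pos: [0.5702, -0.1829, 0.203]
tcp_rot: [-0.369, 2.014, -2.023]
wrist_force: [-0.1, -0.0, 0.3]
gripper_width: 1.004
```

Emit:
drive_tool(grip=[-1, -1, -1, -1, -1, -1, -1, -1], linear=[[2, 0, 1.5], [3, 0, 2.3], [3, 0, 2.3], [3, 0, 2.3], [3, 0, 2.3], [3, 0, 2.3], [3, 0, 2.3], [3, 0, 2.3]], delta_rot=[[0, 0, 0], [0, 0, 0], [0, 0, 0], [0, 0, 0], [0, 0, 0], [0, 0, 0], [0, 0, 0], [0, 0, 0]])

```text
time_s: 20.2
ee_pos: [0.4159, -0.4304, 0.1977]
tcp_rot: [-0.376, 2.021, -2.021]
wrist_force: [1.3, 0.2, -0.8]
gripper_width: 0.996
```

Emit:
drive_tool(grip=[-1, -1, -1, -1, -1, -1], linear=[[0, 0, 3], [0, 0, 3], [0, 0, 3], [0, 0, 2], [0, 0, 0], [0, 0, 0]], delta_rot=[[0, 0, 0], [0, 0, 0], [0, 0, 0], [0, 0, 0], [0, 0, 0], [0, 0, 0]])

```text
time_s: 20.7
ee_pos: [0.4564, -0.532, 0.1966]
tcp_rot: [-0.376, 2.022, -2.02]
wrist_force: [0.1, -0.2, -0.3]
gripper_width: 0.999
```

```bash
python3 -c "
from m import *
import pickle
chk()
a=imaging.camera('top');b=imaging.camera('side');pickle.dump((a,b),open('c1.pkl','wb'))
Y=([20,120,120],[35,255,255])
print(blob(a,*Y,(245,160,312,230)),blob(a,*Y,(112,155,202,262)),blob(b,*Y,(238,165,292,212)))
save(np.hstack([cv2.resize(a['img'][160:230,242:312],(400,400),interpolation=2),cv2.resize(b['img'][155:220,235:300],(400,400),interpolation=2)]),'d5.png')"
```

```text
r 0.712 ang -96.9 jaw -69.0 F tool [-0.   0.3  0.3] T [ 0.05 -0.    0.02] w 0.9986714427824636 z 0.19664561479316997
[(16, [270.81, 178.56], [269, 177, 5, 5])] [(202, [161.97, 235.07], [154, 227, 17, 16])] [(6, [249.0, 184.5], [248, 184, 3, 2])]
```

View pics/d5.png

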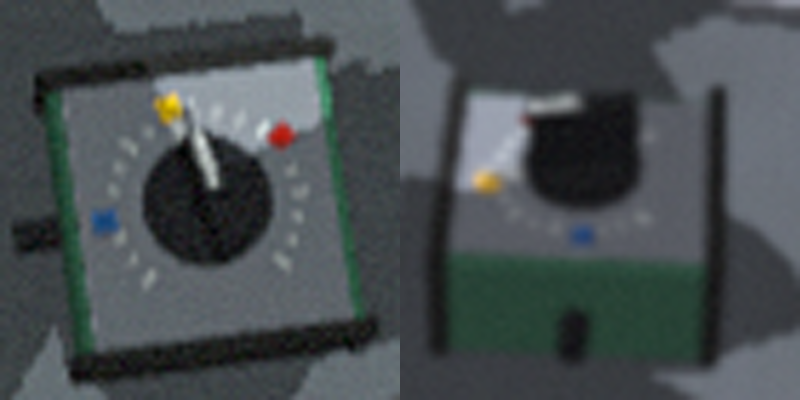

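```bash
python3 -c "
from m import *
import pickle
a,b=pickle.load(open('c1.pkl','rb'));a0=pickle.load(open('c0.pkl','rb'))[0]
c=np.array([.5695,-.181])
f=lambda c_,p,o,s,z:ray(c_,np.array(p,float)/s+o,z)[:,:2]
ang=lambda v:np.degrees(np.arctan2(v[1],v[0])).round(1)
def line(cam,seed):
  g=cv2.cvtColor(cam['img'],cv2.COLOR_RGB2GRAY).astype(float)
  P=proj(cam,np.c_[c[0]+.02*np.cos(seed),c[1]+.02*np.sin(seed),.123])[0]
  ys,xs=np.mgrid[0:384,0:512];k=(np.hypot(xs-P[0],ys-P[1])<7)
  W=ray(cam,np.c_[xs[k],ys[k]],.123)[:,:2]-c;w=g[k]
  r=np.hypot(*W.T);s=(w>110)&(r<.031);W=W[s];m=W.mean(0);d=np.linalg.svd(W-m)[2][0]; print(s.sum(),'line mid',m.round(4),'dir',ang(d),ang(-d),'mid ang',ang(m))
line(a0,np.radians(124));line(a,np.radians(21))
l=f(a,[[196,135],[213,187]],[242,160],400/70,.123);print('manual line',ang(l[0]-l[1]),l.round(4))
n=f(a,[[180,125]],[242,160],400/70,.08)[0];print('nose',n,ang(n-c))
l=f(b,[[130,108],[182,103]],[235,155],400/65,.123);print('side line',l.round(4),ang(l[0]-l[1]))
t=ray(a,[[270.81,178.56]],.075)[0,:2];print('tab',t,ang(t-c));t=ray(b,[[249,184.4]],.075)[0,:2];print('tab side',t,ang(t-c))
for q in np.radians([15,21,27]): print(np.degrees(q),((proj(a,[c[0]+.045*np.cos(q),c[1]+.045*np.sin(q),.08])-[242,160])*400/70).round(), ((proj(a,[c[0]+.03*np.cos(q),c[1]+.03*np.sin(q),.123])-[242,160])*400/70).round())
save(cv2.resize(a['img'][165:205,255:305],(750,600),interpolation=cv2.INTER_CUBIC),'d6.png')"
```

```text
20 line mid [-0.0086  0.012 ] dir 120.7 -59.3 mid ang 125.7
36 line mid [0.0193 0.0022] dir 163.3 -16.7 mid ang 6.6
manual line 17.7 [[ 0.593  -0.1731]
 [ 0.5668 -0.1814]]
nose [ 0.6064698  -0.16885833] 18.2
side line [[ 0.5966 -0.1729]
 [ 0.5696 -0.1829]] 20.4
tab [ 0.61743557 -0.16127274] 22.4
tab side [ 0.61948862 -0.16272462] 20.1
14.999999999999998 [[181. 113.]] [[196. 124.]]
21.0 [[172. 115.]] [[190. 126.]]
27.0 [[164. 119.]] [[185. 129.]]
```

View pics/d6.png

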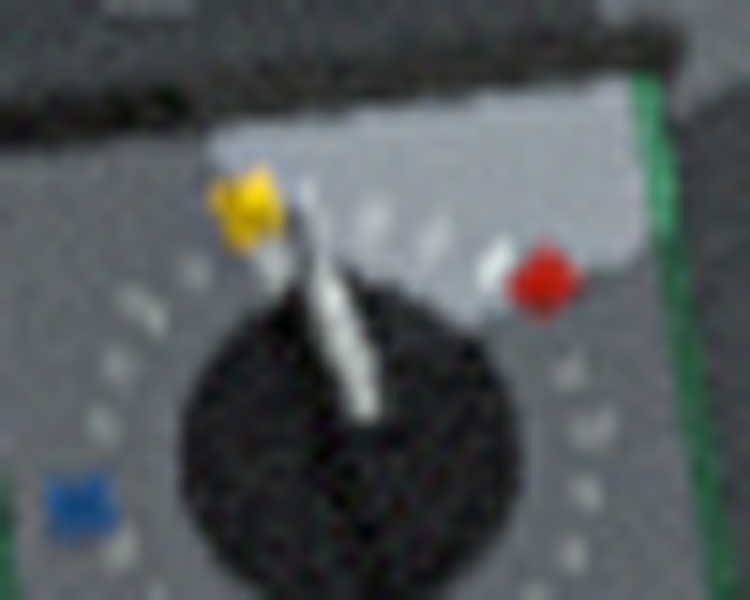

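The nose (272,268) lies on the line from the disc centre (350,440) to the tab (247,208) to within a few px. The angle estimates put the pointer about 1–4° short of the tab's middle at most, against an allowed 6.6°. Handing in.

```bash
python3 -c "
from bench import env
print(env.state()['time_s'],env.close_job())"
```

```text
the job is handed in; nothing more can be done
20.8 None
```

I turned the indexing table a quarter turn counter-clockwise by its handle. I then turned the dial about 103° clockwise onto the yellow tab, let go of both and moved the arm clear. I handed the job in at 20.8 s; it reports no verdict.

**Last checks**
- **Table:** the yellow plate is at (0.446, 0.156), within 2 mm of where blue stood at the arrow at the start.
- **Dial:** the estimates disagree by a few degrees.

| Source | Pointer | Yellow tab |
|---|---|---|
| Top view | about 18° | 22.4° |
| Side view | 20.4° | 20.1° |
| Tool turn | 21° | – |

The nose lines up with the tab to about 1° in the last close crop. The largest mismatch is about 4–5°, against the 6.6° allowed.

- **Loose items:** nothing was touched that I saw, but I did not measure their positions again at the end.

**What went wrong on the way**
- **Missed grasp:** my first try at the dial shut on nothing.
- **Height error:** the fingertips were about 28 mm higher than the reported TCP height, confirmed by touch and by picture. The touch pressed the tips onto the bar with about 59 N, below the 120 N wrist limit. I corrected the height and the second grasp held.
- **Table grip:** the handle was turned before I found this, so it was held only near its top, but it held.

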